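# Put the forging-press tooling back in its cradles

## Robot

A 6-joint arm with a two-finger parallel gripper is mounted at the origin on the work surface. World frame = base frame: x ahead of the robot, y to its left, z up, the work surface at z = 0. Lengths are in m, angles in degrees, forces in N, time in s.
With the tool pointing down it reaches from about 0.4 to 0.825 m from the base axis. Payload 7 kg.
Tool frame: the origin (TCP) lies between the finger pads; the fingertips stand 19 mm ahead of it and the grasp point (between the pads) is the TCP; z points along the fingers, y is the line along which they close (so a half turn about z gives the same grasp; the last joint's range is limited). The gripper opens to 88 mm and grips with 3 to 60 N. Pads are 19 mm wide; open, the fingers measure 130 mm over their backs; the gripper's body (78 mm by 193 mm) begins 47 mm behind the grasp point.
Start: joints at [83.371, 20.546, 0.682, 0, -70.136, -16.507], TCP at [0.265, 0.621, 0.246] pointing down, gripper open.
Joint ranges: [-176.03, 176.03], [-82.01, 121.73], [-58.28, 71.71], [-173.87, 95.51], [-174.79, -0.11], [-173.66, 173.66]. Speed limits (degrees/s): [136.94, 136.94, 172.46, 180, 180, 180].

## Interface

Orientations are given as [roll, pitch, yaw] about the fixed x, y, z axes, in that order (R = Rz(yaw) Ry(pitch) Rx(roll)).
In Python, from plant import r gives the robot as it stands. The module is installed in compiled form; this text tells all that it offers.
- The arm moves only by the shell command python3 -m pendant 'ROWS' [OPENING] [FORCE]. ROWS is JSON, a list of rows, each a list of 6 numbers: the shift along the tool's x, y, z in mm, then the turn, a rotation vector about the tool's x, y, z in rad. In form: [[tx, ty, tz, wx, wy, wz], ...]. A call has 1 to 20 rows; each row is the pose to reach, as a shift and turn from the pose commanded when the call began, along the tool's axes at that moment; what a row does not reach only later rows make up. A row lasts 1/8 s, in which the tool goes at most 62.5 mm and 10.7 degrees, less where a joint would pass 70% of its speed; a pose out of reach is approached as far as the arm can. A call with a gripper value outside its range is refused whole. OPENING is the finger opening in mm, from 0 to 87.6, set as the call begins (- or left out, the last holds). The fingers move at their own pace and stop on an object; FORCE is the grip in N (left out, the last holds). Time passes only in rows, so rows that repeat a pose let the fingers close. It gives the time, the measured TCP pose, the force, the opening and the grip force at its end, in the units of the state.
- r.get_state(): the state, without advancing time (a new reading comes with each control period).
- r.capture(name): name is "scene" or "top" or "wrist"; returns the picture (400x640x3 uint8, red, green, blue); there is no depth.
- r.camera_params(name): a dict with "mtx" (3x3 intrinsics, pixels), "distortion" ([k1, k2, p1, p2, k3] as OpenCV has them; the pictures are not rectified), "rvec" (rotation vector, rad) and "tvec" (3), from world to camera coordinates, as OpenCV has them; the wrist camera has in their place "mount" (4x4, takes a point from camera to tool coordinates, whose origin is the TCP and whose axes are the flange's). Camera axes: x right, y down, z forward; pixel columns grow to the right and rows downward; lengths in m; the calibration is good to about 2 mm. A picture is of the moment at which its call begins: read the wrist's pose just before it. camera_params takes no time and is no camera call.
- r.close_job(): hands the job in; it is judged then, once.
The state is a dict: "time_s": time; "joints": joint angles; "qd": joint speeds; "joint_torque": joint torques, N m; "tcp_pos": TCP position; "eef_rot": TCP orientation; "contact_force": force on the tool from outside, world axes, zero at the start; "moment": the same for the moment, N m; "gripper_width": finger opening in m; "gripper_force": force on a finger pad.
Only numpy, scipy, OpenCV 4.12 (cv2) and the standard library are available. Lean on these libraries where they do the work, as an engineer would, in place of code of your own. Each camera call takes 0.05 s, during which the arm holds its last target. There are 200 camera calls.

## Task

Put the press tooling back: stand each of the three dies upright and flat in the cradle that matches it (round red, square blue, long yellow), and fit the wear plate in the lipped seat, one short edge tucked under the lip and the opposite edge lowered behind the stop, so that it lies flat on the green floor. Any order will do; leave the orange oil bottle standing where it is, and let go of everything.

Things in the scene. Friction and masses are not known exactly. Their poses are not given: they have to be found in the camera images.
- round_die_mid (a point): Loose, standing on its foot, 60 mm tall. Foot 18 mm high (round, 52 mm diameter); foot and stem painted red. Grip stem round, 28 mm diameter, from 18 mm to 52 mm above the underside, with a steel dome on top up to 60 mm. Mass about .45 kg. The point is on its axis, 30 mm above the underside; z is up; yaw has no meaning.
- square_die_mid (a point): Loose, standing on its foot, 60 mm tall. Foot 18 mm high (square, 50 x 50 mm); foot and stem painted blue. Grip stem square, 28 x 28 mm, from 18 mm to 52 mm above the underside, with a steel face on top up to 60 mm. Mass about .55 kg. The point is on its axis, 30 mm above the underside; z is up, x and y are normal to the sides of foot and stem.
- long_die_mid (a point): Loose, standing on its foot, 60 mm tall. Foot 18 mm high (oblong, 78 mm along x, 40 mm along y); foot and stem painted yellow. Grip stem 56 mm long (along x) and 20 mm thick (along y), from 18 mm to 52 mm above the underside, with a steel half-round nose 16 mm wide on top up to 60 mm. Mass about .7 kg. The point is on its axis, 30 mm above the underside; z is up, x runs along its length.
- wear_plate_mid (a point): Loose steel plate lying flat: 90 mm (along its x) x 60 mm (along y), 6 mm thick, with an upright green grip rib in the middle, 40 mm long (along x), 14 mm thick (along y), from 6 mm to 38 mm above the underside. The same either way round. Mass about 0.32 kg. The point is at the plan centre, 19 mm above the underside; z is up.
- round_cradle: Fixed cradle for the round (red) die. Dark steel rim 14 mm high and 5 mm thick round a red-painted floor 4 mm thick; the opening inside the rim is round, 70 mm diameter, so the foot has 8 mm or more of room on every side. Origin: centre of the underside, on the table; z up; yaw has no meaning.
- square_cradle: Fixed cradle for the square (blue) die. Dark steel rim 14 mm high and 5 mm thick round a blue-painted floor 4 mm thick; the opening inside the rim is square, 66 x 66 mm, so the foot has 8 mm or more of room on every side. Origin: centre of the underside, on the table; z up, x and y normal to its sides.
- long_cradle: Fixed cradle for the long (yellow) die. Dark steel rim 14 mm high and 5 mm thick round a yellow-painted floor 4 mm thick; the opening inside the rim is 94 mm along x and 56 mm along y, so the foot has 8 mm or more of room on every side. Origin: centre of the underside, on the table; z up, x along its length.
- plate_seat: Fixed dark seat, green floor 4 mm thick, inside 96 (x) x 72 mm (y), walls 6 mm thick. -x end (towards robot): wall 19 mm high, its lip reaches 12 mm inward, 11 mm clear above the floor. +x end: stop 7 mm above the floor; side rails 4 mm. Plate goes in tilted about 12 deg, -x edge low, under the lip, then the +x edge is lowered. Origin: underside centre, on table; x from lip to stop, z up.
- oil_bottle_mid (a point): Loose orange plastic oil bottle with black cap, 38 mm diameter, 84 mm tall, standing among the tooling; leave it alone. The point is on its axis 42 mm above its underside; z up. (Also among the tooling, not listed: a square brass nut 30 mm wide, 16 mm high, and a flat tin 38 mm wide, 24 mm high.)
Things that resemble listed ones, but are neither listed nor needed, are in the scene too. Of the things like the part that bears square_die_mid, leave any that is purple; of the rest the smaller one is meant.

How it is judged:
By the outcome, as a careful person would: the job done as asked, in the order asked, and still so for the second after the job is handed in, with the robot touching nothing.
It also fails if it takes over 109 s, if anything falls off the work surface, if the arm or the gripper's body presses on something with over 40 N, if the wrist force passes 120 N, or if a joint passes its speed limit or range.

## Working session

There is one attempt and no reset: what is moved stays moved. The work goes in short steps, Python scripts to look and compute and a shell command to move; the robot and the scene stay as the last step left them, time stands still between calls to the robot, and variables do not carry over. Pictures are saved under pics/ and viewed, at most 14 in all, crops included, and the job is handed in when it is done.

```bash
mkdir -p pics; python3 - <<'E'
from plant import r
import cv2
for n in("scene","top"):
    cv2.imwrite(f"pics/{n}0.png",r.capture(n)[:,:,::-1])
    print({k:v for k,v in r.camera_params(n).items()})
print(r.camera_params("wrist"))
print(r.get_state())
E
```

```text
{'mtx': array([[423.00507388,   0.        , 321.09756139],
       [  0.        , 423.00507388, 192.40645845],
       [  0.        ,   0.        ,   1.        ]]), 'distortion': array([-0.00897453,  0.        ,  0.        ,  0.        ,  0.        ]), 'rvec': array([ 1.32214704,  2.06029316, -1.04409728]), 'tvec': array([ 0.18719632, -0.20244503,  1.23349867])}
{'mtx': array([[375.35163687,   0.        , 325.23286168],
       [  0.        , 375.35163687, 199.35892004],
       [  0.        ,   0.        ,   1.        ]]), 'distortion': array([-0.01390258,  0.        ,  0.        ,  0.        ,  0.        ]), 'rvec': array([ 2.12378408, -2.12299432,  0.19665834]), 'tvec': array([0.00593624, 0.49238489, 0.80676637])}
{'mtx': array([[278.83382559,   0.        , 324.16689935],
       [  0.        , 278.83382559, 199.59451945],
       [  0.        ,   0.        ,   1.        ]]), 'distortion': array([-0.02301697,  0.        ,  0.        ,  0.        ,  0.        ]), 'mount': array([[-3.94512334e-04, -9.56693929e-01, -2.91095467e-01,
         7.84953943e-02],
       [ 9.99999652e-01, -1.6363
[... 212 characters left out ...]
0000e+00]])}
{'time_s': 0.1, 'joints': array([ 8.33700052e+01,  2.05862584e+01,  6.39501411e-01, -1.67838803e-02,
       -7.01341790e+01, -1.65070104e+01]), 'qd': array([-0.04579888, -0.05908875,  0.07812141,  0.04164433,  0.08308085,
        0.04570849]), 'joint_torque': array([-2.46845695e-03, -5.84163237e+01,  2.93749398e+01,  7.01562837e+00,
        1.01862982e-02, -4.32853369e-05]), 'tcp_pos': array([0.26509621, 0.62033645, 0.24473508]), 'eef_rot': array([ 1.79917916e+02, -7.87002561e-03, -2.31427142e+01]), 'contact_force': array([ 0.29516952, -0.42038639,  0.58280612]), 'moment': array([-0.01520671,  0.0343626 , -0.04821234]), 'gripper_force': 0.0, 'gripper_width': 0.08730026213433094}
```

View pics/top0.png

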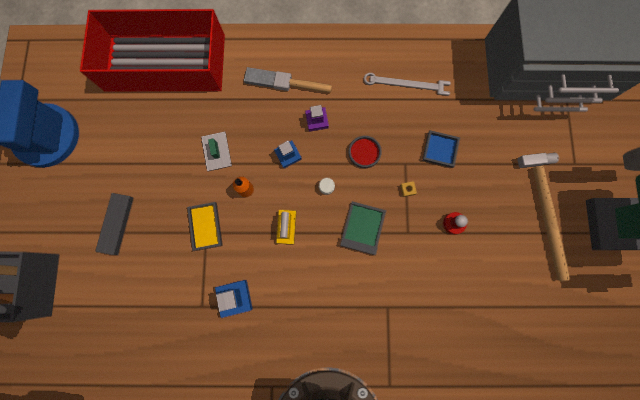

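View pics/scene0.png

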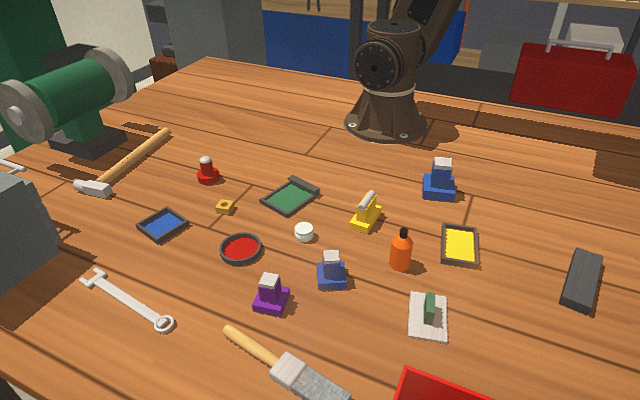

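The top view shows, in pixels:
- **Dies:** the red die is at (455,222), the small blue at (288,153) and the yellow at (286,227). The large blue at (232,298) and the purple at (317,117) are decoys.
- **Plate:** at (216,151).
- **Cradles:** round (365,152), square (441,149), long (205,226), and the seat at (363,228) with its lip towards the bottom.
- **Bottle:** at (243,187).

Next I'll enlarge this area.

```bash
python3 - <<'E'
import cv2
im=cv2.imread("pics/top0.png")
cv2.imwrite("pics/c1.png",cv2.resize(im[100:260,180:340],None,fx=3.75,fy=3.75,interpolation=cv2.INTER_CUBIC))
cv2.imwrite("pics/c2.png",cv2.resize(im[120:260,330:480],None,fx=4,fy=4,interpolation=cv2.INTER_CUBIC))
E
```

```text
(no output)
```

View pics/c1.png

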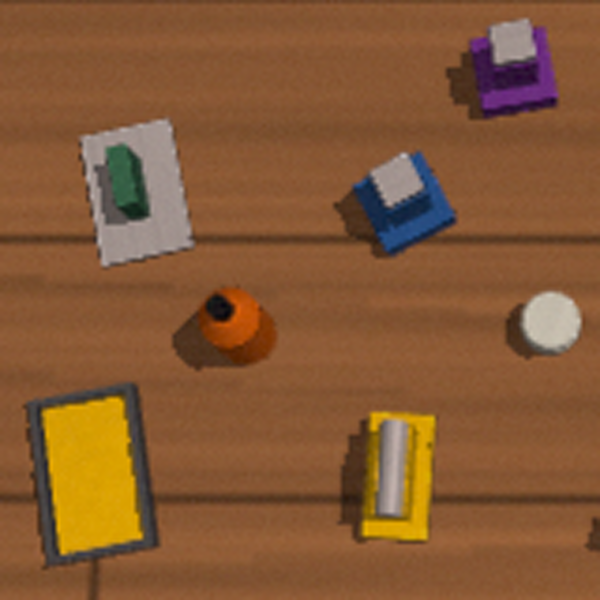

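View pics/c2.png

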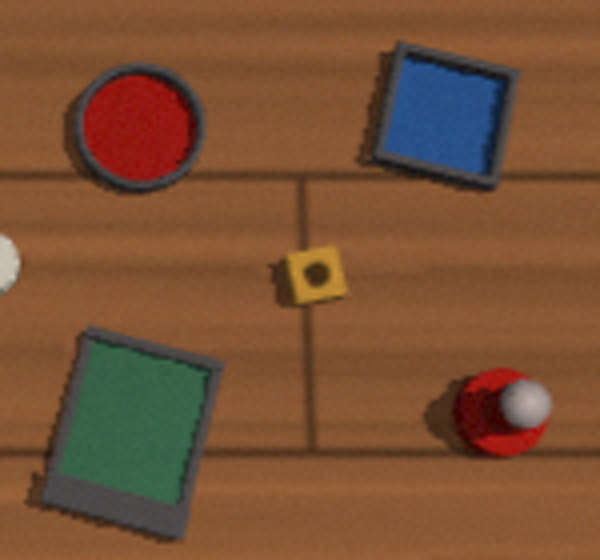

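```bash
cat > h.py <<'E'
import numpy as np, cv2
from plant import r
from scipy.spatial.transform import Rotation as Ro
def cam(name, st=None):
    p=r.camera_params(name)
    if name!="wrist": R=cv2.Rodrigues(p["rvec"])[0].T; c=-R@np.ravel(p["tvec"])
    else:
        T=np.eye(4); T[:3,:3]=Ro.from_euler("xyz",st["eef_rot"],degrees=True).as_matrix(); T[:3,3]=st["tcp_pos"]
        T=T@p["mount"]; R=T[:3,:3]; c=T[:3,3]
    return p,R,c
def world(name,uv,z,st=None):
    p,R,c=cam(name,st)
    n=cv2.undistortPoints(np.array(uv,float).reshape(-1,1,2),p["mtx"],p["distortion"]).reshape(-1,2)
    d=np.c_[n,np.ones(len(n))]@R.T
    return c+d*((np.ravel(z)-c[2])/d[:,2])[:,None]
def rows(pos,yaw,rpy=None,st=None):
    "shift (mm, tool axes) and turn (rad) from the present pose to pos, tool down at yaw"
    st=st or r.get_state()
    R0=Ro.from_euler("xyz",st["eef_rot"],degrees=True); R1=Ro.from_euler("xyz",rpy or [180,0,yaw],degrees=True)
    return np.round(R0.inv().apply(np.array(pos)-st["tcp_pos"])*1000,1),np.round((R0.inv()*R1).as_rotvec(),3)
E
python3 - <<'E'
from h import *
def show(n,uv,z,o,s):
    uv=np.array(uv,float)/s+np.array(o); w=world("top",uv,z)[:,:2]
    e=np.diff(np.r_[w,w[:1]],axis=0)
    print(n,"c",w.mean(0).round(4),"len",(np.linalg.norm(e,axis=1)*1e3).round(1),"ang",np.degrees(np.arctan2(e[:,1],e[:,0])).round(1))
a=((180,100),3.75);b=((330,120),4)
show("plate",[(80,138),(168,119),(194,242),(104,266)],[6]*0+[.006]*4,*a)
show("bluetop",[(370,179),(405,153),(426,182),(390,208)],[.06]*4,*a)
show("bluefoot",[(353,190),(421,152),(456,214),(391,252)],[.018]*4,*a)
show("yelfoot",[(370,411),(434,413),(428,540),(361,537)],[.018]*4,*a)
show("longcr",[(25,403),(133,383),(157,546),(46,566)],[.014]*4,*a)
show("sqcr",[(400,42),(520,72),(495,189),(373,160)],[.014]*4,*b)
show("seat",[(88,328),(222,362),(182,540),(42,500)],[.011,.011,.019,.019],*b)
show("bottle/nut-tin",[(252,340),(316,0),(551,322)],[.02,.016,.024],*a)
for n,p,z in(("roundcr",(141,128),.014),("redfoot",(501,413),.018),("reddome",(525,404),.056),("nut",(316,275),.016)): print(n,world("top",[(p[0]/4+330,p[1]/4+120)],z))
print(world("top",[(180+238/3.75,100+335/3.75),(180+551/3.75,100+322/3.75)],[.03,.024]))
st=r.get_state(); print(st["tcp_pos"],st["eef_rot"])
E
```

```text
plate c [0.6204 0.2722] len [58.7 86.5 59.6 89.3] ang [ -77.2 -165.9  105.6   13.6]
bluetop c [0.6093 0.096 ] len [26.9 22.8 27.3 22.4] ang [ -51.7 -144.6  127.4   34.4]
bluefoot c [0.609  0.0955] len [50.2 47.6 48.2 48.3] ang [ -59.4 -151.   121.5   31.5]
yelfoot c [0.4334 0.0965] len [39.9 78.8 41.1 78.3] ang [-91.8 178.2  87.5  -2.7]
longcr c [0.4344 0.2887] len [ 68.5 104.   68.9 103.4] ang [ -79.2 -168.7  100.3   11.1]
sqcr c [ 0.623  -0.2761] len [74.8 76.4 74.7 77.6] ang [-104.8  164.8   76.1  -15.1]
seat c [ 0.431  -0.0826] len [ 81.2 107.5  82.9 105.5] ang [-104.5  165.4   74.1  -15.5]
bottle/nut-tin c [0.5985 0.1165] len [232.9 269.3 188. ] ang [  -8.  -144.8   93.3]
roundcr [[ 0.61484024 -0.0904699   0.014     ]]
redfoot [[ 0.44124863 -0.29584631  0.018     ]]
reddome [[ 0.44160233 -0.2963386   0.056     ]]
nut [[ 0.52360423 -0.19205334  0.016     ]]
[[0.51908081 0.19655693 0.03      ]
 [0.52872528 0.00217182 0.024     ]]
[0.26509621 0.62033645 0.24473508] [ 1.79917916e+02 -7.87002561e-03 -2.31427142e+01]
```

```bash
python3 - <<'E'
from h import *
print(rows([.4335,.0965,.17],-2))
E
```

```text
(array([360.7, 415.4,  75.4]), array([ 0.001,  0.   , -0.369]))
```

```bash
python3 -m pendant '[[361,415,75,0,0,-0.369],[361,415,75,0,0,-0.369],[361,415,75,0,0,-0.369],[361,415,75,0,0,-0.369],[361,415,75,0,0,-0.369],[361,415,75,0,0,-0.369],[361,415,75,0,0,-0.369],[361,415,75,0,0,-0.369],[361,415,75,0,0,-0.369],[361,415,75,0,0,-0.369],[361,415,75,0,0,-0.369],[361,415,75,0,0,-0.369],[361,415,75,0,0,-0.369]]' 70; python3 - <<'E'
from h import *
st=r.get_state(); cv2.imwrite("pics/w1.png",r.capture("wrist")[:,:,::-1])
print(st["tcp_pos"],st["eef_rot"],st["time_s"],rows([.4335,.0965,.038],-2))
E
```

```text
time_s: 1.72
tcp_pos: [0.434, 0.0982, 0.1707]
eef_rot: [-180.0, -0.0, -1.9]
contact_force: [0.0, 0.7, 0.1]
gripper_width: 0.0701
gripper_force: 0.0
[0.43403689 0.09824786 0.17068172] [-1.79986452e+02 -1.28426117e-02 -1.88607675e+00] 1.725 (array([ -0.5,   1.7, 132.7]), array([-0.   , -0.   ,  0.002]))
```

View pics/w1.png

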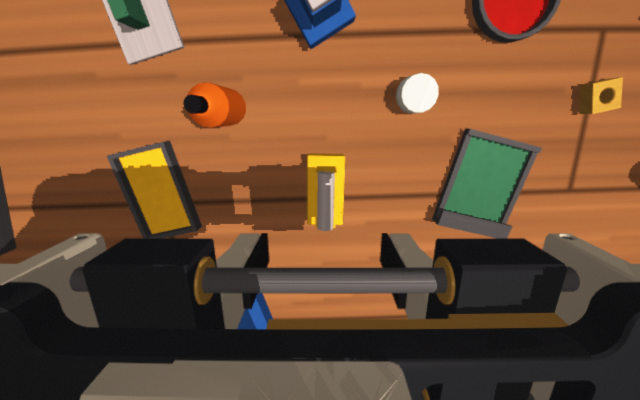

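The wrist view shows the yellow foot spanning (307–345, 154–226) midway between the fingers. The seat is at (466,128), (541,150), (508,237) and (432,222).

```bash
python3 - <<'E'
from h import *
st=r.get_state()
w=world("wrist",[(307,154),(345,154),(345,226),(307,226),(466,128),(541,150),(508,237),(432,222)],[.018]*4+[.011,.011,.019,.019],st)
print(w.round(4),w[:4].mean(0),w[4:].mean(0))
E
python3 -m pendant '[[0,0.5,60,0,0,0],[0,1.5,115,0,0,0],[0,1.5,132,0,0,0],[0,1.5,132,0,0,0]]' 50
python3 -m pendant '[[0,0,0,0,0,0],[0,0,0,0,0,0],[0,0,0,0,0,0],[0,0,0,0,0,0],[0,0,0,0,0,0],[0,0,0,0,0,0]]' 0 30
```

```text
[[ 0.4741  0.1151  0.018 ]
 [ 0.4728  0.0755  0.018 ]
 [ 0.392   0.0765  0.018 ]
 [ 0.3934  0.1193  0.018 ]
 [ 0.495  -0.052   0.011 ]
 [ 0.4698 -0.1365  0.011 ]
 [ 0.3722 -0.1108  0.019 ]
 [ 0.3939 -0.0211  0.019 ]] [0.43307114 0.09658793 0.018     ] [ 0.43274215 -0.08010019  0.015     ]
time_s: 2.28
tcp_pos: [0.4332, 0.0956, 0.0374]
eef_rot: [179.9, 0.2, -1.9]
contact_force: [0.5, 0.1, -0.0]
gripper_width: 0.0502
gripper_force: 0.0
time_s: 3.02
tcp_pos: [0.4347, 0.0963, 0.0393]
eef_rot: [-179.9, -0.1, -2.0]
contact_force: [-1.8, 3.2, 7.2]
gripper_width: 0.0197
gripper_force: 29.9
```

```bash
python3 - <<'E'
from h import *
for z in(.13,.06,.0435): print(rows([.4345,.289,z],11))
E
```

```text
(array([  -6.7, -192.7,  -90.5]), array([-0.001, -0.002, -0.226]))
(array([  -6.8, -192.6,  -20.5]), array([-0.001, -0.002, -0.226]))
(array([  -6.8, -192.6,   -4. ]), array([-0.001, -0.002, -0.226]))
```

```bash
python3 -m pendant '[[0,0,-45,0,0,0],[0,0,-90,0,0,0],[-2,-50,-90,0,0,-0.1],[-4,-110,-90,0,0,-0.2],[-7,-165,-90,0,0,-0.226],[-7,-193,-90,0,0,-0.226],[-7,-193,-90,0,0,-0.226],[-7,-193,-50,0,0,-0.226],[-7,-193,-22,0,0,-0.226],[-7,-193,-22,0,0,-0.226],[-7,-193,-10,0,0,-0.226],[-7,-193,-10,0,0,-0.226]]' - 40;  python3 - <<'E'
from h import *
cv2.imwrite("pics/t1.png",cv2.resize(r.capture("top")[150:310,120:280,::-1],None,fx=3,fy=3))
print(rows([.4345,.289,.0435],11))
E
```

```text
time_s: 4.53
tcp_pos: [0.4338, 0.2885, 0.0485]
eef_rot: [180.0, 0.0, 10.9]
contact_force: [0.4, -0.8, -7.6]
gripper_width: 0.0195
gripper_force: 39.9
(array([ 0.6, -0.1,  5.5]), array([-0.   , -0.   , -0.001]))
```

```bash
python3 -m pendant '[[0.5,0,3,0,0,0],[0.5,0,5,0,0,0],[0.5,0,5.5,0,0,0],[0.5,0,5.5,0,0,0]]'; python3 -m pendant '[[0,0,0,0,0,0],[0,0,0,0,0,0],[0,0,0,0,0,0],[0,0,-30,0,0,0],[0,0,-80,0,0,0],[0,0,-120,0,0,0]]' 45
python3 - <<'E'
from h import *
st=r.get_state(); cv2.imwrite("pics/w2.png",r.capture("wrist")[:,:,::-1])
print(st["tcp_pos"]);
for z in(.17,.0285): print(rows([.620,.272,z],14.5))
E
```

```text
time_s: 5.08
tcp_pos: [0.4343, 0.289, 0.0434]
eef_rot: [-180.0, -0.0, 11.0]
contact_force: [-2.7, -1.5, -3.0]
gripper_width: 0.0195
gripper_force: 39.9
time_s: 5.82
tcp_pos: [0.4346, 0.2892, 0.1651]
eef_rot: [-180.0, -0.1, 11.0]
contact_force: [-0.3, 0.1, -0.4]
gripper_width: 0.045
gripper_force: 0.0
[0.4345873  0.28915281 0.16507765]
(array([176.4,  53.7,   1.5]), array([-0.004, -0.008, -0.061]))
(array([175.3,  54.3, 143. ]), array([-0.004, -0.008, -0.061]))
```

View pics/w2.png

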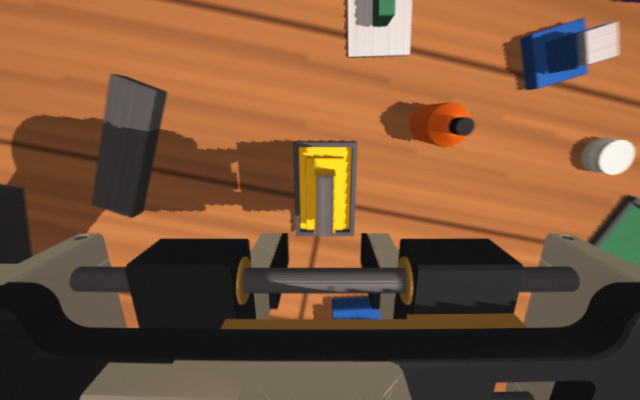

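The yellow die sits inside its rim at (325,188) with an even gap all round. The plate is next.

```bash
python3 -m pendant '[[60,20,0,0,0,-0.06],[115,38,0,0,0,-0.06],[160,50,0,0,0,-0.06],[176,54,0,0,0,-0.06],[176,54,0,0,0,-0.06],[176,54,0,0,0,-0.06]]'
python3 - <<'E'
from h import *
st=r.get_state(); im=r.capture("wrist")[:,:,::-1];cv2.imwrite("pics/w3.png",cv2.resize(im[100:260,220:430],None,fx=3,fy=3,interpolation=2))
print(st["tcp_pos"],st["eef_rot"]);
E
```

```text
time_s: 6.62
tcp_pos: [0.6163, 0.2695, 0.163]
eef_rot: [180.0, 0.0, 14.4]
contact_force: [-0.7, 0.0, -0.7]
gripper_width: 0.0449
gripper_force: 0.0
[0.61633018 0.26945029 0.1629668 ] [1.79999589e+02 3.19149728e-02 1.44161365e+01]
```

View pics/w3.png

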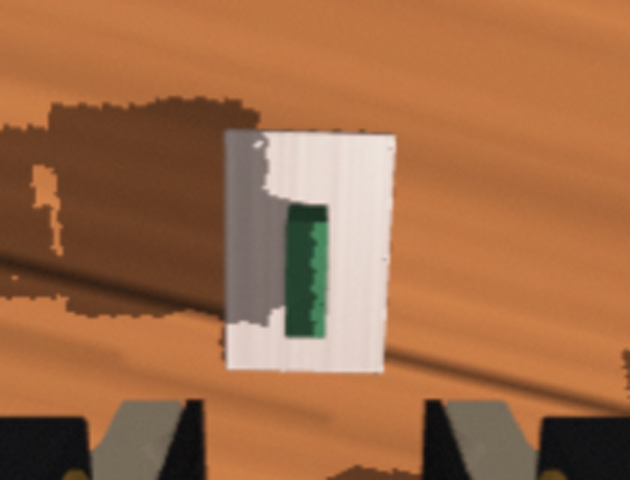

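The plate corners in the crop are (223,130), (397,134), (384,372) and (226,369). The rib top spans (287,220) to (325,338).

```bash
python3 - <<'E'
from h import *
st=r.get_state()
uv=np.array([(223,130),(397,134),(384,372),(226,369),(287,220),(328,220),(325,338),(285,338)])/3+[220,100]
w=world("wrist",uv,[.006]*4+[.038]*4,st)[:,:2]
for q in(w[:4],w[4:]):
    e=np.diff(np.r_[q,q[:1]],axis=0); print(q.mean(0),np.linalg.norm(e,axis=1),np.degrees(np.arctan2(e[:,1],e[:,0])).round(1))
m=(w[:4].mean(0)+w[4:].mean(0))/2
print(rows([*w[:4].mean(0),.0285],13.5), rows([.6205,.272,.0285],13.5))
E
```

```text
[0.62027324 0.27306151] [0.06087856 0.08945325 0.06015152 0.08960558] [ -76.9 -167.1  103.3   13.4]
[0.62009469 0.27321911] [0.01318026 0.04022486 0.01341619 0.04023186] [ -75.6 -166.7  104.4   13. ]
(array([  4.7,  -2.3, 134.8]), array([-0.   ,  0.   ,  0.016])) (array([  4.6,  -1.2, 134.8]), array([-0.   ,  0.   ,  0.016]))
```

```bash
python3 -m pendant '[[3,-2,60,0,0,0.018],[4.7,-2,110,0,0,0.018],[4.7,-2,128,0,0,0.018],[4.7,-2,133,0,0,0.018],[4.7,-2,133,0,0,0.018]]' 45
python3 -m pendant '[[0,0,0,0,0,0],[0,0,0,0,0,0],[0,0,0,0,0,0],[0,0,0,0,0,0],[0,0,0,0,0,0],[0,0,0,0,0,0]]' 0 50
python3 - <<'E'
from h import *
st=r.get_state();h=.019-st["tcp_pos"][2] # plate mid above TCP
print(h)
# seat frame
ys=-15;S=Ro.from_euler("z",ys,degrees=True);O=np.array([.432,-.0815,0])
print(rows(O+[0,0,.15],ys))
E
```

```text
time_s: 7.3
tcp_pos: [0.6222, 0.2733, 0.0318]
eef_rot: [-180.0, -0.1, 13.4]
contact_force: [0.6, 0.5, 0.5]
gripper_width: 0.0449
gripper_force: 0.0
time_s: 8.05
tcp_pos: [0.6216, 0.2726, 0.0305]
eef_rot: [-180.0, -0.0, 13.4]
contact_force: [-1.9, 0.9, 5.2]
gripper_width: 0.0134
gripper_force: 50.0
-0.011487258612841823
(array([-266.3,  300.7, -119.7]), array([-0.   , -0.   ,  0.495]))
```

```bash
cat >> h.py <<'E'
YS=-15.2; S=Ro.from_euler("z",YS,degrees=True); O=np.array([.432,-.0815,0])
def seat(xl,zl,t,y=0):
    a=np.radians(t); x=xl+46.1*np.cos(a)-30.5*np.sin(a); z=zl+46.1*np.sin(a)+30.5*np.cos(a)
    p=O+S.apply([x/1e3,y/1e3,z/1e3]); rot=S*Ro.from_euler("y",-t,degrees=True)*Ro.from_euler("x",180,degrees=True)
    return rows(p,0,list(rot.as_euler("xyz",degrees=True)))
E
python3 - <<'E'
from h import *
print(rows(O+[0,0,.13],YS)); print(seat(-31,60,12))
E
```

```text
(array([-266.3,  300.7,  -99.7]), array([-0.   , -0.   ,  0.499]))
(array([-259.5,  304.4,  -69.1]), array([-0.052,  0.205,  0.497]))
```

```bash
python3 -m pendant '[[0,0,-50,0,0,0],[-10,10,-95,0,0,0.05],[-45,50,-98,0,0,0.18],[-85,95,-98,0,0,0.32],[-125,140,-98,0,0,0.45],[-165,185,-98,0,0,0.497],[-205,230,-98,-0.02,0.08,0.497],[-240,275,-95,-0.052,0.205,0.497],[-259.5,304.4,-80,-0.052,0.205,0.497],[-259.5,304.4,-69,-0.052,0.205,0.497],[-259.5,304.4,-69,-0.052,0.205,0.497],[-259.5,304.4,-69,-0.052,0.205,0.497]]'
python3 - <<'E'
from h import *
st=r.get_state(); print(st["tcp_pos"],st["eef_rot"])
for a in[(-31,60,12),(-31,15,12),(-31,5.5,12),(-44,5.5,12)]: print(*seat(*a))
im=r.capture("scene")[:,:,::-1];cv2.imwrite("pics/s1.png",cv2.resize(im[100:260,190:400],None,fx=3,fy=3,interpolation=2))
E
```

```text
time_s: 9.55
tcp_pos: [0.4395, -0.0835, 0.0992]
eef_rot: [-180.0, -12.0, -15.2]
contact_force: [0.2, -0.1, -3.7]
gripper_width: 0.0136
gripper_force: 50.0
[ 0.43950292 -0.08345722  0.0991829 ] [-179.99891085  -11.97985591  -15.20481986]
[ 0.   0.1 -0.2] [-0.  0. -0.]
[-9.3  0.1 43.8] [-0.  0. -0.]
[-11.3   0.1  53.1] [-0.  0. -0.]
[-24.    0.1  50.4] [-0.  0. -0.]
```

View pics/s1.png

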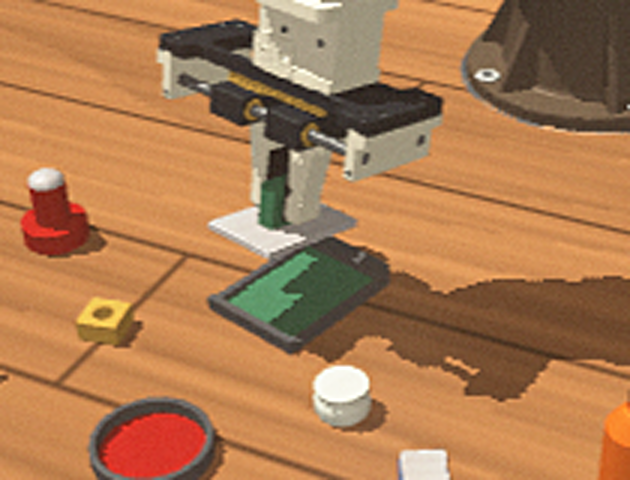

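The plate is held tilted above the seat and lined up with it. I'll lower it and slide it under the lip.

```bash
python3 -m pendant '[[-5,0,25,0,0,0],[-9.3,0,43.8,0,0,0],[-9.3,0,43.8,0,0,0],[-10.5,0,49,0,0,0],[-11.3,0,53,0,0,0],[-11.3,0,53,0,0,0]]'
python3 -m pendant '[[-3,0,-0.6,0,0,0],[-6,0,-1.3,0,0,0],[-9,0,-1.9,0,0,0],[-11,0,-2.3,0,0,0],[-11,0,-2.3,0,0,0]]'
python3 - <<'E'
from h import *
st=r.get_state(); print(seat(-44,5.5,12),st["contact_force"],st["moment"])
E
```

```text
time_s: 10.35
tcp_pos: [0.4433, -0.0852, 0.0498]
eef_rot: [-179.7, -11.4, -15.2]
contact_force: [-0.4, -1.1, -3.0]
gripper_width: 0.0131
gripper_force: 50.0
time_s: 10.98
tcp_pos: [0.436, -0.0825, 0.0531]
eef_rot: [-179.5, -11.2, -15.2]
contact_force: [4.5, -3.0, -3.4]
gripper_width: 0.0136
gripper_force: 50.0
(array([-10.8,   0.1,   6.2]), array([-0.009,  0.014,  0.   ])) [ 4.45539945 -3.04959021 -3.36882691] [-0.82480194 -0.8717633  -0.06194911]
```

```bash
python3 -m pendant '[[0,0,0,0,0,0],[0,0,0,0,0,0],[0,0,0,0,0,0]]'
python3 - <<'E'
from h import *
st=r.get_state(); print(seat(-44,5.5,12),st["contact_force"],st["moment"])
im=r.capture("scene")[:,:,::-1];cv2.imwrite("pics/s2.png",cv2.resize(im[120:230,230:350],None,fx=5,fy=5,interpolation=2))
E
```

```text
time_s: 11.35
tcp_pos: [0.436, -0.0825, 0.0531]
eef_rot: [-179.5, -11.2, -15.2]
contact_force: [3.9, -1.6, -1.2]
gripper_width: 0.0134
gripper_force: 50.0
(array([-10.8,   0.2,   6.2]), array([-0.009,  0.014,  0.   ])) [ 3.9308452  -1.60480222 -1.16226891] [-0.72192745 -0.9143442   0.02959695]
```

View pics/s2.png

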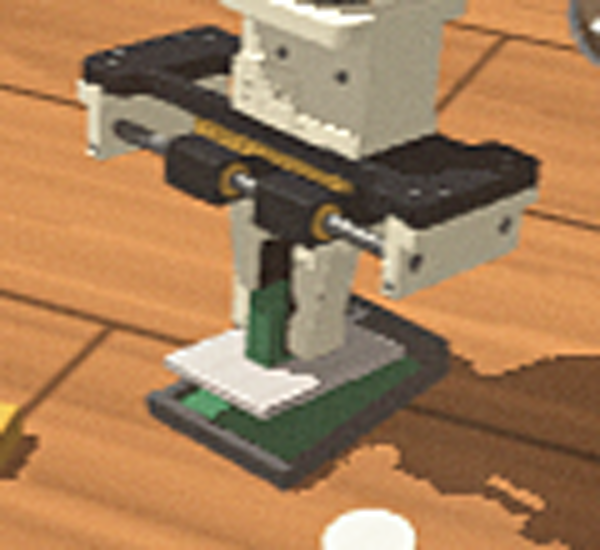

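```bash
python3 - <<'E'
from h import *
st=r.get_state(); p=r.camera_params("scene")
def px(w): return ((cv2.projectPoints(np.array(w,float),p["rvec"],p["tvec"],p["mtx"],p["distortion"])[0][:,0]-[230,120])*5).round(0)
s=O+S.apply(np.array([(54,-42,11),(54,42,11),(54,42,0),(-54,42,19),(-54,-42,19)])/1e3)
print("seat stop-left,front,frontbottom,lip right,lip back",px(s).tolist())
R=Ro.from_euler("xyz",st["eef_rot"],degrees=True)
# plate corners in tool: x along, y flipped, z down; top face 24.5mm below tcp
c=st["tcp_pos"]+R.apply(np.array([(43.9,30,24.5),(43.9,-30,24.5),(-46.1,-30,24.5),(-46.1,30,24.5)])/1e3)
print(c.round(4)); print("plate",px(c).tolist())
E
```

```text
seat stop-left,front,frontbottom,lip right,lip back [[147.0, 392.0], [285.0, 469.0], [287.0, 489.0], [451.0, 337.0], [314.0, 270.0]]
[[ 0.4744 -0.1238  0.0373]
 [ 0.49   -0.0659  0.0378]
 [ 0.4048 -0.0427  0.0204]
 [ 0.3892 -0.1007  0.0198]]
plate [[164.0, 352.0], [264.0, 405.0], [405.0, 342.0], [307.0, 295.0]]
```

```bash
python3 - <<'E'
from h import *
st=r.get_state(); print(st["joints"].round(2),st["joint_torque"].round(1)); t=np.linalg.norm(O[:2]); print(t)
E
```

```text
[ 18.33   6.7  -58.13  20.49 -16.54  37.3 ] [  0.6 -26.   14.1   2.4  -0.2  -0.1]
0.43962057504170565
```

The arm is at its joint 3 limit (inner reach), so I'll set the plate back down. Then I'll regrip the rib with the tool pitched 15° relative to the plate, which leaves the arm nearly vertical at the seat.

```bash
python3 - <<'E'
from h import *
print(rows([.45,-.08,.13],YS))
for z in(.13,.045,.0315):print(rows([.621,.272,z],13.5))
E
```

```text
(array([ 27.5,  -6.8, -72.9]), array([-0.009, -0.195,  0.001]))
(array([  98.9, -391.1,  -55.4]), array([ 0.04 , -0.193, -0.498]))
(array([  82.5, -390.4,   28. ]), array([ 0.04 , -0.193, -0.498]))
(array([  79.9, -390.3,   41.2]), array([ 0.04 , -0.193, -0.498]))
```

```bash
python3 -m pendant '[[10,0,-20,0,-0.05,0],[20,-3,-50,-0.009,-0.12,0],[28,-7,-73,-0.009,-0.195,0],[40,-60,-70,0,-0.195,-0.08],[50,-120,-68,0.01,-0.195,-0.2],[60,-180,-66,0.02,-0.195,-0.3],[70,-240,-62,0.03,-0.193,-0.4],[80,-300,-59,0.04,-0.193,-0.498],[90,-350,-57,0.04,-0.193,-0.498],[99,-391,-55,0.04,-0.193,-0.498],[99,-391,-55,0.04,-0.193,-0.498],[99,-391,-55,0.04,-0.193,-0.498],[99,-391,-55,0.04,-0.193,-0.498]]'
python3 - <<'E'
from h import *
for z in(.13,.045,.0315):print(rows([.621,.272,z],13.5))
E
```

```text
time_s: 13.02
tcp_pos: [0.6194, 0.2702, 0.1279]
eef_rot: [180.0, 0.2, 13.4]
contact_force: [0.8, -0.3, -3.2]
gripper_width: 0.014
gripper_force: 50.0
(array([ 1.9, -1.3, -2.1]), array([ 0.001,  0.003, -0.002]))
(array([ 2.2, -1.4, 82.9]), array([ 0.001,  0.003, -0.002]))
(array([ 2.3, -1.4, 96.4]), array([ 0.001,  0.003, -0.002]))
```

```bash
python3 -m pendant '[[2,-1,45,0,0,0],[2,-1,80,0,0,0],[2,-1,92,0,0,0],[2,-1,97,0,0,0],[2,-1,97,0,0,0]]'
python3 -m pendant '[[0,0,0,0,0,0],[0,0,0,0,0,0],[0,0,0,0,0,0]]' 40
python3 - <<'E'
from h import *
st=r.get_state(); print(st["contact_force"])
p=st["tcp_pos"]; R=Ro.from_euler("z",13.4,degrees=True)*Ro.from_euler("y",15,degrees=True)*Ro.from_euler("x",180,degrees=True)
print(rows([p[0],p[1],.031],0,list(R.as_euler("xyz",degrees=True))))
E
```

```text
time_s: 13.65
tcp_pos: [0.6222, 0.2728, 0.0322]
eef_rot: [-180.0, 0.1, 13.4]
contact_force: [0.4, 0.9, -2.2]
gripper_width: 0.0136
gripper_force: 50.0
time_s: 14.02
tcp_pos: [0.622, 0.2729, 0.0319]
eef_rot: [-180.0, 0.1, 13.4]
contact_force: [0.6, -0.1, -0.1]
gripper_width: 0.037
gripper_force: 0.0
[ 0.55809187 -0.10779558 -0.06993477]
(array([0. , 0. , 0.9]), array([-0.   , -0.261,  0.001]))
```

```bash
python3 -m pendant '[[0,0,0,0,-0.13,0],[0,0,0,0,-0.261,0],[0,0,0.5,0,-0.261,0],[0,0,0.5,0,-0.261,0],[0,0,0.5,0,-0.261,0]]'
python3 -m pendant '[[0,0,0,0,0,0],[0,0,0,0,0,0],[0,0,0,0,0,0],[0,0,0,0,0,0],[0,0,0,0,0,0]]' 0 55
cat >> h.py <<'E'
H=30.5; D=1.0; T=15.
def seat(xl,zl,t,y=0):
    a=np.radians(t); x=xl+(45+D)*np.cos(a)-H*np.sin(a); z=zl+(45+D)*np.sin(a)+H*np.cos(a)
    p=O+S.apply([x/1e3,y/1e3,z/1e3]); rot=S*Ro.from_euler("y",T-t,degrees=True)*Ro.from_euler("x",180,degrees=True)
    return rows(p,0,list(rot.as_euler("xyz",degrees=True)))
E
python3 - <<'E'
from h import *
import h
st=r.get_state(); h.H=st["tcp_pos"][2]*1e3; print(st["eef_rot"],h.H)
print(rows(st["tcp_pos"]+[0,0,.1],13.4))
print(seat(-31,70,12))
E
```

```text
time_s: 14.65
tcp_pos: [0.6211, 0.2725, 0.031]
eef_rot: [180.0, 15.0, 13.5]
contact_force: [-0.5, -0.1, 0.3]
gripper_width: 0.04
gripper_force: 0.0
time_s: 15.28
tcp_pos: [0.6216, 0.2726, 0.0308]
eef_rot: [180.0, 15.1, 13.4]
contact_force: [-1.4, 0.4, 3.0]
gripper_width: 0.0138
gripper_force: 55.0
[179.98214167  15.09906761  13.4400821 ] 30.790244438879792
(array([-26. ,   0. , -96.5]), array([0.   , 0.264, 0.001]))
(array([-271.6,  304. ,   -8.3]), array([0.079, 0.207, 0.495]))
```

```bash
python3 -m pendant '[[-14,0,-52,0,0,0],[-28,0,-100,0,0,0],[-65,45,-90,0.01,0.03,0.08],[-105,95,-77,0.025,0.07,0.2],[-145,145,-64,0.04,0.1,0.32],[-185,195,-50,0.055,0.14,0.44],[-220,240,-35,0.079,0.207,0.495],[-250,280,-20,0.079,0.207,0.495],[-271,304,-8,0.079,0.207,0.495],[-271,304,-8,0.079,0.207,0.495],[-271,304,-8,0.079,0.207,0.495],[-271,304,-8,0.079,0.207,0.495]]'
python3 - <<'E'
from h import *
st=r.get_state(); print(st["joints"].round(1))
for a in[(-31,70,12),(-31,15,12),(-31,5.5,12),(-44,5.5,12)]: print(*seat(*a))
E
```

```text
time_s: 16.77
tcp_pos: [0.4404, -0.0828, 0.109]
eef_rot: [-180.0, 3.0, -15.2]
contact_force: [-0.0, 0.4, -3.5]
gripper_width: 0.0136
gripper_force: 55.0
[ 13.4   9.1 -34.7  -1.9 -48.8  62.7]
[-0.8  0.9 -0.3] [ 0.    -0.001  0.   ]
[ 2.1  0.9 54.6] [ 0.    -0.001  0.   ]
[ 2.5  0.9 64.1] [ 0.    -0.001  0.   ]
[-10.4   0.9  64.7] [ 0.    -0.001  0.   ]
```

```bash
python3 -m pendant '[[1,1,28,0,0,0],[2,1,54,0,0,0],[2,1,54,0,0,0],[2.3,1,60,0,0,0],[2.5,1,64,0,0,0],[2.5,1,64,0,0,0]]'
python3 -m pendant '[[-3,0,0,0,0,0],[-6,0,0.3,0,0,0],[-9,0,0.5,0,0,0],[-11,0,0.5,0,0,0],[-11,0,0.5,0,0,0]]'
python3 - <<'E'
from h import *
st=r.get_state(); print(st["joints"].round(1),st["contact_force"])
for a in[(-44,5.5,12),(-46,5.5,12),(-48,5.5,12)]: print(*seat(*a))
E
```

```text
time_s: 17.52
tcp_pos: [0.4388, -0.0841, 0.0451]
eef_rot: [180.0, 3.0, -15.2]
contact_force: [-0.1, 0.4, -2.9]
gripper_width: 0.0134
gripper_force: 55.0
time_s: 18.15
tcp_pos: [0.428, -0.0812, 0.0451]
eef_rot: [180.0, 3.0, -15.2]
contact_force: [-0.3, 0.8, -3.5]
gripper_width: 0.0136
gripper_force: 55.0
[ 14.   13.9 -40.   -2.3 -38.7  62.6] [-0.34885598  0.75281708 -3.52710496]
[-1.4 -0.8  0.3] [ 0. -0. -0.]
[-3.4 -0.8  0.4] [ 0. -0. -0.]
[-5.4 -0.8  0.5] [ 0. -0. -0.]
```

```bash
python3 -m pendant '[[-1,-0.5,0,0,0,0],[-2,-0.8,0,0,0,0],[-2,-0.8,0.1,0,0,0]]';python3 -m pendant '[[-0.7,0,0,0,0,0],[-1.4,0,0,0,0,0],[-1.4,0,0,0,0,0]]'; python3 -m pendant '[[-0.7,0,0,0,0,0],[-1.4,0,0,0,0,0],[-1.4,0,0,0,0,0]]'
```

```text
time_s: 18.52
tcp_pos: [0.4263, -0.0799, 0.045]
eef_rot: [180.0, 3.0, -15.2]
contact_force: [0.1, 0.6, -3.7]
gripper_width: 0.0137
gripper_force: 55.0
time_s: 18.9
tcp_pos: [0.4249, -0.0796, 0.0451]
eef_rot: [180.0, 3.0, -15.2]
contact_force: [0.7, -0.2, -3.3]
gripper_width: 0.0135
gripper_force: 55.0
time_s: 19.27
tcp_pos: [0.4236, -0.0793, 0.0452]
eef_rot: [180.0, 3.0, -15.2]
contact_force: [0.4, -0.2, -3.4]
gripper_width: 0.0137
gripper_force: 55.0
```

```bash
python3 -m pendant '[[-0.7,0,0,0,0,0],[-1.4,0,0,0,0,0],[-1.4,0,0,0,0,0]]'; python3 -m pendant '[[-0.7,0,0,0,0,0],[-1.4,0,0,0,0,0],[-1.4,0,0,0,0,0]]'; python3 -m pendant '[[-0.7,0,0,0,0,0],[-1.4,0,0,0,0,0],[-1.4,0,0,0,0,0]]'
```

```text
time_s: 19.65
tcp_pos: [0.4231, -0.0789, 0.0455]
eef_rot: [-180.0, 2.9, -15.2]
contact_force: [3.3, -2.4, -3.9]
gripper_width: 0.0135
gripper_force: 55.0
time_s: 20.02
tcp_pos: [0.423, -0.0785, 0.0458]
eef_rot: [-180.0, 2.8, -15.2]
contact_force: [6.0, -5.5, -6.9]
gripper_width: 0.0136
gripper_force: 55.0
time_s: 20.4
tcp_pos: [0.4229, -0.0782, 0.0462]
eef_rot: [-179.9, 2.7, -15.1]
contact_force: [9.4, -8.1, -7.3]
gripper_width: 0.0135
gripper_force: 55.0
```

```bash
python3 - <<'E'
from h import *
print(seat(-46,4.5,12))
im=r.capture("scene")[:,:,::-1];cv2.imwrite("pics/s3.png",cv2.resize(im[150:230,250:340],None,fx=6.5,fy=6.5,interpolation=2))
E
```

```text
(array([2.4, 0.8, 2.2]), array([-0.001, -0.006,  0.001]))
```

View pics/s3.png

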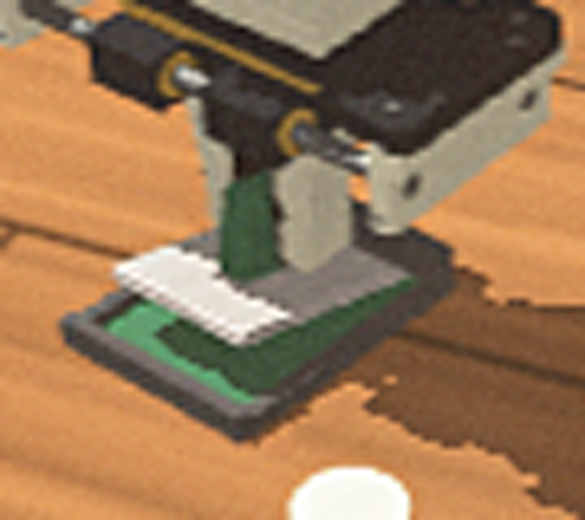

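```bash
python3 -m pendant '[[2,0,0,0,0,0],[4,-0.3,0,0,0,0],[5.3,-0.5,0,0,0,0],[5.3,-0.5,0,0,0,0],[5.3,-0.5,0,0,0,0]]'
python3 - <<'E'
from h import *
for a in[(-46,5,12),(-46,4.6,8),(-46,4.5,4),(-46,4.3,0),(-46,3.5,0)]: print(*seat(*a))
E
```

```text
time_s: 21.08
tcp_pos: [0.4244, -0.0791, 0.045]
eef_rot: [180.0, 3.0, -15.2]
contact_force: [-1.2, 0.1, -4.1]
gripper_width: 0.0137
gripper_force: 55.0
[0.7 0.3 0.5] [ 0.     0.    -0.001]
[3.5 0.3 3.6] [ 0.    -0.069 -0.001]
[6.1 0.3 6.5] [ 0.    -0.139 -0.001]
[8.5 0.3 9.7] [ 0.    -0.209 -0.001]
[ 8.6  0.3 10.5] [ 0.    -0.209 -0.001]
```

```bash
python3 -m pendant '[[0.7,0,0.5,0,0,0],[2,0,2,0,-0.035,0],[3.5,0,3.6,0,-0.069,0],[4.8,0,5,0,-0.104,0],[6.1,0,6.5,0,-0.139,0],[7.3,0,8.1,0,-0.174,0],[8.5,0,9.7,0,-0.209,0],[8.5,0,9.7,0,-0.209,0]]'
python3 - <<'E'
from h import *
st=r.get_state()
print(*seat(-46,4,0)); print(st["contact_force"],st["moment"])
im=r.capture("scene")[:,:,::-1];cv2.imwrite("pics/s4.png",cv2.resize(im[150:230,250:340],None,fx=6.5,fy=6.5,interpolation=2))
E
```

```text
time_s: 22.08
tcp_pos: [0.4331, -0.0813, 0.0347]
eef_rot: [180.0, 15.0, -15.3]
contact_force: [0.8, -0.0, -1.0]
gripper_width: 0.0134
gripper_force: 55.0
[-0.9  0.5  0.5] [ 0.    -0.001 -0.001]
[ 0.75103541 -0.04796029 -1.03823464] [-0.25943775 -0.95626235 -0.01214631]
```

View pics/s4.png

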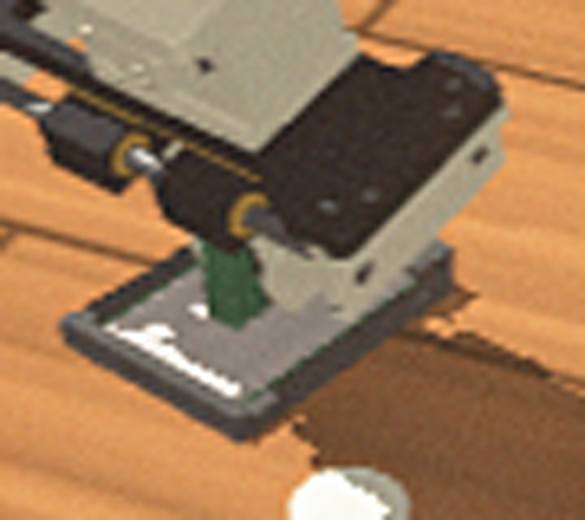

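The plate lies flat inside the seat with its edge behind the stop. I'll release it and go for the blue die.

```bash
python3 -m pendant '[[0,0,0.5,0,0,0],[0,0,0.5,0,0,0]]'; python3 -m pendant '[[0,0,0,0,0,0],[0,0,0,0,0,0],[0,0,0,0,0,0],[-8,0,-30,0,0,0],[-20,0,-75,0,0,0],[-32,0,-118,0,0,0],[-32,0,-118,0,0,0]]' 38
python3 - <<'E'
from h import *
for z in(.17,.1,.05,.038): print(rows([.609,.0955,z],-58.8))
E
```

```text
time_s: 22.38
tcp_pos: [0.4327, -0.0811, 0.0348]
eef_rot: [-180.0, 14.9, -15.2]
contact_force: [1.8, -1.9, 0.5]
gripper_width: 0.0141
gripper_force: 55.0
time_s: 23.25
tcp_pos: [0.4339, -0.0809, 0.16]
eef_rot: [-179.9, 14.6, -15.2]
contact_force: [-0.3, 0.3, 0.3]
gripper_width: 0.0379
gripper_force: 0.0
(array([ 116.3, -216.2,  -40.2]), array([0.095, 0.243, 0.757]))
(array([ 134. , -216. ,   27.6]), array([0.095, 0.243, 0.757]))
(array([ 146.6, -215.9,   76. ]), array([0.095, 0.243, 0.757]))
(array([ 149.6, -215.9,   87.6]), array([0.095, 0.243, 0.757]))
```

```bash
python3 -m pendant '[[30,-50,-20,0.02,0.06,0.18],[55,-100,-30,0.04,0.12,0.35],[80,-150,-38,0.07,0.18,0.5],[116,-216,-40,0.095,0.243,0.757],[116,-216,-40,0.095,0.243,0.757],[116,-216,-40,0.095,0.243,0.757],[116,-216,-40,0.095,0.243,0.757],[116,-216,-40,0.095,0.243,0.757]]' 48
python3 - <<'E'
from h import *
st=r.get_state(); im=r.capture("wrist")[:,:,::-1];cv2.imwrite("pics/w4.png",cv2.resize(im[100:260,220:430],None,fx=3,fy=3,interpolation=2))
print(st["tcp_pos"],st["eef_rot"]); print(rows([.609,.0955,.038],-58.8))
E
```

```text
time_s: 24.25
tcp_pos: [0.6065, 0.0944, 0.1656]
eef_rot: [179.7, 0.2, -58.8]
contact_force: [-0.4, 0.3, -0.6]
gripper_width: 0.0481
gripper_force: 0.0
[0.60653502 0.09441921 0.16563052] [179.66332674   0.19468966 -58.83723574]
(array([  0.8,  -3.3, 127.7]), array([ 0.006,  0.003, -0.001]))
```

View pics/w4.png

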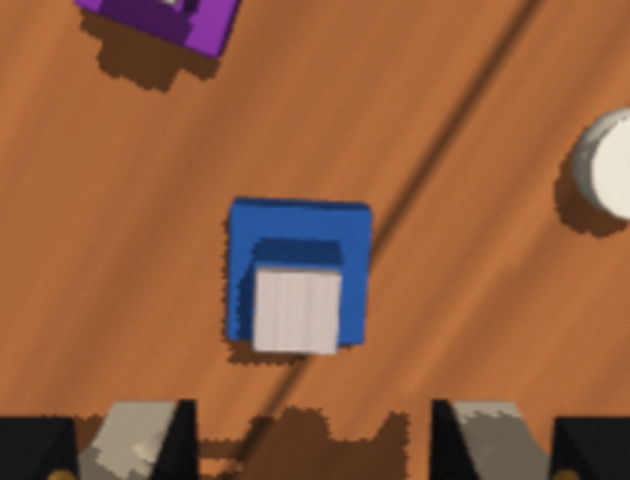

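The blue die is nearly square to the tool, centred at about (298,275) in the crop and slightly left of the tool axis. The planned -3 mm shift covers that.

```bash
python3 -m pendant '[[1,-3,60,0.005,0,0.02],[1,-3,110,0.005,0,0.02],[1,-3,127,0.005,0,0.02],[1,-3,127,0.005,0,0.02],[1,-3,127,0.005,0,0.02]]'
python3 -m pendant '[[0,0,0,0,0,0],[0,0,0,0,0,0],[0,0,0,0,0,0],[0,0,0,0,0,0],[0,0,0,0,0,0]]' 0 40
python3 - <<'E'
from h import *
st=r.get_state();z0=st["tcp_pos"][2]
for z in(.14,.06,z0+.008): print(rows([.623,-.276,z],-15))
E
```

```text
time_s: 24.92
tcp_pos: [0.6099, 0.096, 0.0397]
eef_rot: [-180.0, 0.2, -60.0]
contact_force: [0.1, -0.1, 0.8]
gripper_width: 0.0483
gripper_force: 0.0
time_s: 25.55
tcp_pos: [0.6095, 0.0961, 0.0388]
eef_rot: [180.0, 0.2, -60.0]
contact_force: [-0.2, 1.4, 3.7]
gripper_width: 0.0279
gripper_force: 39.8
(array([ 328.6,  174.6, -102.1]), array([-0.001,  0.003, -0.785]))
(array([328.8, 174.6, -22.1]), array([-0.001,  0.003, -0.785]))
(array([328.9, 174.6,  -8.9]), array([-0.001,  0.003, -0.785]))
```

```bash
python3 -m pendant '[[0,0,-50,0,0,0],[10,5,-98,0,0,0],[60,32,-102,0,0,-0.15],[110,58,-102,0,0,-0.3],[160,85,-102,0,0,-0.45],[210,112,-102,0,0,-0.6],[260,138,-102,0,0,-0.785],[305,162,-102,0,0,-0.785],[329,174.5,-100,0,0,-0.785],[329,174.5,-100,0,0,-0.785],[329,174.5,-60,0,0,-0.785],[329,174.5,-22,0,0,-0.785],[329,174.5,-12,0,0,-0.785],[329,174.5,-12,0,0,-0.785],[329,174.5,-12,0,0,-0.785]]'
python3 - <<'E'
from h import *
st=r.get_state(); print(st["contact_force"],rows([.623,-.276,.043],-15))
E
```

```text
time_s: 27.42
tcp_pos: [0.6238, -0.2763, 0.0513]
eef_rot: [-179.9, 0.0, -15.0]
contact_force: [-0.2, -2.0, -4.8]
gripper_width: 0.0275
gripper_force: 39.8
[-0.1739654  -1.98435008 -4.81052903] (array([-0.9, -0. ,  8.3]), array([-0.001,  0.   ,  0.001]))
```

Lower, release, lift, then on to the red die.

```bash
python3 -m pendant '[[-0.5,0,4,0,0,0],[-0.9,0,7,0,0,0],[-0.9,0,8.3,0,0,0],[-0.9,0,8.3,0,0,0]]'; python3 -m pendant '[[0,0,0,0,0,0],[0,0,0,0,0,0],[0,0,0,0,0,0],[0,0,-30,0,0,0],[0,0,-80,0,0,0],[0,0,-120,0,0,0]]' 50
python3 - <<'E'
from h import *
for z in(.12,.06,.038): print(rows([.4415,-.296,z],-35))
E
```

```text
time_s: 27.92
tcp_pos: [0.622, -0.276, 0.0429]
eef_rot: [-179.9, 0.1, -15.0]
contact_force: [-3.1, 2.8, 6.0]
gripper_width: 0.0277
gripper_force: 39.8
time_s: 28.68
tcp_pos: [0.6223, -0.2765, 0.1631]
eef_rot: [-179.9, 0.1, -15.0]
contact_force: [-0.3, 0.3, -0.3]
gripper_width: 0.0499
gripper_force: 0.0
(array([-169.5,   65.7,   43.4]), array([-0.001,  0.002,  0.349]))
(array([-169.4,   65.7,  103.4]), array([-0.001,  0.002,  0.349]))
(array([-169.4,   65.8,  125.4]), array([-0.001,  0.002,  0.349]))
```

```bash
python3 -m pendant '[[-50,20,10,0,0,0.15],[-105,40,20,0,0,0.3],[-155,60,30,0,0,0.349],[-169.5,65.7,35,0,0,0.349],[-169.5,65.7,35,0,0,0.349],[-169.5,65.7,43,0,0,0.349],[-169.5,65.7,90,0,0,0.349],[-169.5,65.7,118,0,0,0.349],[-169.5,65.7,125,0,0,0.349],[-169.5,65.7,125,0,0,0.349]]'
python3 -m pendant '[[0,0,0,0,0,0],[0,0,0,0,0,0],[0,0,0,0,0,0],[0,0,0,0,0,0],[0,0,0,0,0,0]]' 0 40
python3 - <<'E'
from h import *
st=r.get_state();z0=st["tcp_pos"][2]
for z in(.14,.06,z0+.008): print(rows([.615,-.0905,z],-35))
E
```

```text
time_s: 29.92
tcp_pos: [0.441, -0.2952, 0.0368]
eef_rot: [179.9, 0.3, -34.9]
contact_force: [-5.4, 4.9, 10.3]
gripper_width: 0.0499
gripper_force: 5.5
time_s: 30.55
tcp_pos: [0.4423, -0.2961, 0.0373]
eef_rot: [-180.0, 0.1, -34.9]
contact_force: [-0.9, -2.0, 6.3]
gripper_width: 0.0276
gripper_force: 40.8
(array([  23.7, -267.5, -102.6]), array([-0.   ,  0.002,  0.001]))
(array([  23.8, -267.4,  -22.6]), array([-0.   ,  0.002,  0.001]))
(array([  23.9, -267.4,   -8. ]), array([-0.   ,  0.002,  0.001]))
```

```bash
python3 -m pendant '[[0,0,-50,0,0,0],[1,-5,-98,0,0,0],[6,-60,-102,0,0,0],[11,-115,-102,0,0,0],[16,-170,-102,0,0,0],[20,-220,-102,0,0,0],[23.7,-267.5,-102,0,0,0],[23.7,-267.5,-102,0,0,0],[23.7,-267.5,-60,0,0,0],[23.7,-267.5,-22,0,0,0],[23.7,-267.5,-10,0,0,0],[23.7,-267.5,-10,0,0,0],[23.7,-267.5,-10,0,0,0]]'
python3 - <<'E'
from h import *
st=r.get_state(); print(st["contact_force"],rows([.615,-.0905,.0415],-35))
E
```

```text
time_s: 32.17
tcp_pos: [0.615, -0.0901, 0.0482]
eef_rot: [-179.9, 0.1, -35.0]
contact_force: [0.8, -0.5, -4.9]
gripper_width: 0.0274
gripper_force: 41.0
[ 0.7993287  -0.48450399 -4.91001204] (array([0.2, 0.3, 6.7]), array([-0.002,  0.001,  0.   ]))
```

```bash
python3 -m pendant '[[0,0,3,0,0,0],[0,0,6,0,0,0],[0,0,6.7,0,0,0],[0,0,6.7,0,0,0]]'; python3 -m pendant '[[0,0,0,0,0,0],[0,0,0,0,0,0],[0,0,0,0,0,0],[0,0,-30,0,0,0],[0,0,-80,0,0,0],[0,0,-140,0,0,0],[0,0,-200,0,0,0],[0,0,-250,0,0,0],[0,0,-250,0,0,0]]' 50
python3 - <<'E'
from h import *
a=cv2.resize(r.capture("top")[110:270,180:480,::-1],None,fx=2.6,fy=1.8*1.4444,interpolation=2)[:300]
b=cv2.resize(r.capture("scene")[140:300,100:500,::-1],(780,300),interpolation=2)
cv2.imwrite("pics/f.png",np.vstack([a[:,:780],b]))
E
```

```text
time_s: 32.67
tcp_pos: [0.6143, -0.09, 0.0413]
eef_rot: [-179.9, 0.1, -35.0]
contact_force: [-3.1, 1.7, 5.3]
gripper_width: 0.0275
gripper_force: 42.6
time_s: 33.8
tcp_pos: [0.6161, -0.091, 0.295]
eef_rot: [-179.7, -0.2, -35.0]
contact_force: [-0.1, -0.3, -1.7]
gripper_width: 0.0504
gripper_force: 0.0
```

View pics/f.png

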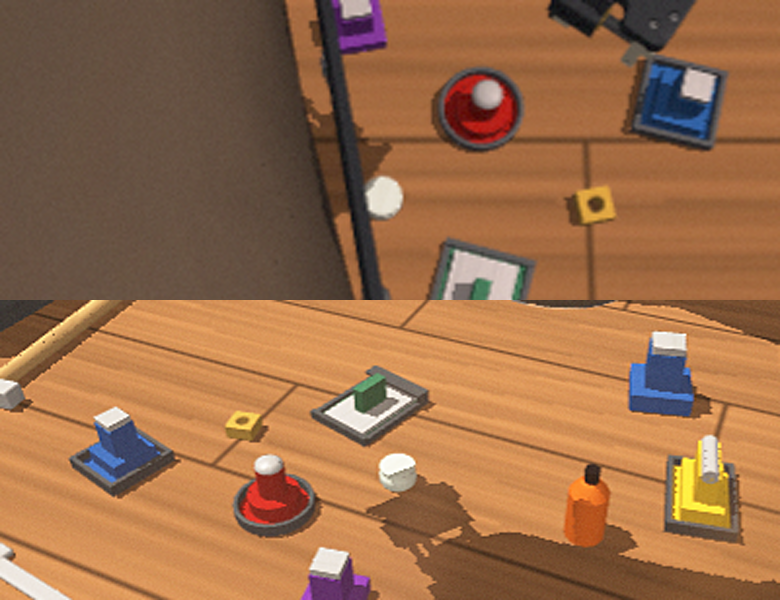

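In the scene half, the blue die is seated at (117,440), the red at (268,495) and the yellow at (705,490). The plate is flat in its seat at (370,405) and the bottle still stands at (587,510), so I'm handing the job in.

```bash
python3 -c "
from plant import r
print(r.close_job())"
```

```text
the job is handed in; nothing more can be done
None
```

I handed the job in at about 34 s: the final pictures show all three dies upright in their matching cradles, the wear plate flat under the lip and behind the stop, the oil bottle still standing, and the gripper clear of everything.

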